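# Load two roller carriers on the garnish rail

## Task

Press the black stop arm at the low end of the sloped garnish rail fully down across the rail. Then hang one of the two roller carriers (red or blue, either first) by its wheels on the raised end of the rail, at the orange mark, and let go so that it rolls down by itself to the stop; once it rests there, hang the other carrier at the same place and let it roll down until it stands against the first. Leave the other things on the worktop where they are.

Things in the scene. Friction and masses are not known exactly. Their poses are not given: they have to be found in the camera images.
- rail: fixed steel gravity rail, a flat bar on edge 8 mm thick, 18 high, 420 long, on two posts. Origin on the worktop under its middle; y along it to the raised end (robot's left at yaw 0), x across, towards the posts (away from the robot), z up. The bar is at x = 0; its top edge is 135 mm up at y = 0 and rises 0.07 mm per mm to +y
- rail_load (a point): point on the rail's top edge at the raised end (y = +100 mm in its frame), at the orange mark: the middle of a carrier goes here. The rail is held from +x only (posts at x = +60, thin arms at y = +-185 mm); -x side and underside are free, so hooks come from the -x side. A carrier let go here rolls to -y by itself at 0.05 to 0.3 m/s
- rail_low (a point): point on the rail's top edge (y = -170 mm in the rail's frame) at the face of the lowered stop arm that catches the carriers
- stop_arm (a joint): angle of the black stop arm at the low end (rad): 0 = level, fully down across the rail, at a firm end stop; grows as it is raised (starts 0.6 to 1.0). The arm is 10 mm wide (rail's y), 14 thick, 96 long; from its hinge it points to the rail's -x, up by the angle. Friction keeps it where left; 1 to 2 N push it down
- stop_hinge (a point): the stop arm's hinge axis (parallel to the rail's y, at x = +55, y = -175 mm in its frame), mid-width; when lowered, the arm's top face is 7 mm above this point
- stop_press (a point): point on the stop arm's upper face, 35 mm from the hinge: pressed straight down about here the arm swings down
- red_carrier_center (a point): red roller carrier with half a lime in its tray, 182 mm tall, 0.25 kg; point half-way up (91 mm above its underside, level with the wheel treads). z up, y its length (100 mm over the end bumpers, its rolling direction), x across. A C-shaped hook open to +x: strap on the -x side (x -29 to -25 mm), lime (its top 50 mm below this point) on a tray (x -29 to +41, y +-37)
- red_carrier_grip (a point): middle of the grip of the red carrier: an upright red blade on top, 14 mm thick (x), 56 long (y), 45 high. The point is 18 mm below its top edge, 27 above its root, 164 above the carrier's underside and 73 straight above the lowest line of the wheel treads. Axes as the carrier's
- red_carrier: the red carrier, origin under its tray. Two free wheels in line along y, 54 mm apart; treads (16 mm wide, conical flanges 5.5 mm lower at each side, 24 wide in all) are lowest at x = 0, 91 mm above this point; 45 mm between flanges and lime for the rail to pass in. Starts standing on the worktop, yaw within 0.5
- blue_carrier_center (a point): the blue twin of the red carrier: same sizes and axes, half a lime in the tray; point half-way up
- blue_carrier_grip (a point): the blue twin of the red carrier: same sizes and axes, half a lime in the tray; the same point on its blue blade
- blue_carrier: the blue twin of the red carrier: same sizes and axes, half a lime in the tray; origin under its tray
- jigger: bystander: brass-coloured double cone measure, 47 x 47 x 100 mm; origin at its underside's centre
- lime: bystander: whole lime, 61 x 58 x 58 mm; origin at its underside's centre
- order_pad: bystander: dark blue notebook, 154 x 105 x 14 mm; origin at its underside's centre
- bottle_opener: bystander: flat wooden-coloured opener, 38 x 142 x 8 mm; origin at its underside's centre
- mug: bystander: green and white mug, 87 x 117 x 91 mm; origin at its underside's centre
- coaster: bystander: round coaster, 92 x 92 x 8 mm; origin at its underside's centre

How it is judged:
By the outcome, as a careful person would: the job done as asked, in the order asked, and still so for the second after the job is handed in, with the robot touching nothing.
It also fails if it takes over 69 s, if anything falls off the work surface, if the arm or the gripper's body presses on something with over 40 N, if the wrist force passes 120 N, or if a joint passes its speed limit or range.

## Robot

A 6-joint arm with a two-finger parallel gripper is mounted at the origin on a cart in front of the work surface, level with it; the furniture and walls round the work are solid. World frame = base frame: x ahead of the robot, y to its left, z up, the work surface at z = 0. Lengths are in m, angles in degrees, forces in N, time in s.
With the tool pointing down it reaches from about 0.35 to 0.875 m from the base axis. Payload 4.2 kg.
Tool frame: the origin (TCP) lies on the centre line of the jaws, within the pads' length; the fingertips stand 11 mm ahead of it and the grasp point (between the pads) lies 8 mm behind it; y points along the fingers, z is the direction in which the jaws open and shut, and the axes are right-handed (so a half turn about y gives the same grasp; the last joint's range is limited). The gripper opens to 87 mm and grips with 3 to 60 N. Pads are 19 mm wide; open, the fingers measure 117 mm over their backs; the gripper's body (75 mm by 190 mm) begins 51 mm behind the grasp point.
Start: joints at [-50.443, 22.042, 0.453, 0, -68.411, -14.817], TCP at [0.262, -0.568, 0.234] pointing down, gripper open.
Joint ranges: [-179.83, 179.83], [-69.29, 118.12], [-61.27, 80.66], [-181.25, 117.63], [-171.15, -9.14], [-177.46, 177.46]. Speed limits (degrees/s): [159.86, 159.86, 180, 180, 180, 180].

## Interface

Orientations are given as a 3x3 rotation matrix whose columns are the frame's x, y, z axes.
In Python, from station import r, optics gives the robot as it stands. The module is installed in compiled form; this text tells all that it offers.
- The arm moves only by the tool step_arm, never from a script. Its argument "moves" is a list that holds one entry, the list of rows, each a list of 7 numbers: the turn, a rotation vector about the tool's x, y, z in rad, then the shift along the tool's x, y, z in cm, then the opening in per cent of the stroke, from 0 (shut) to 100 (fully open). A call has exactly 5 rows; each row is the pose to reach, as a shift and turn from the pose commanded when the call began, along the tool's axes at that moment; what a row does not reach only later rows make up. A row lasts 1/12 s, in which the tool goes at most 41.7 mm and 7.16 degrees, less where a joint would pass 70% of its speed; a pose out of reach is approached as far as the arm can. A call with a gripper value outside its range is refused whole. The fingers move at their own pace and stop on an object; the grip force is fixed at half the most. Time passes only in rows, so rows that repeat a pose let the fingers close, or fill a call up. It gives the time, the measured TCP pose, the force and the opening at its end, in the units of the state.
- r.sense(): the state, without advancing time (a new reading comes with each control period).
- optics.capture(name): name is "scene" or "top" or "wrist"; returns a dict with "image" (400x640x3 uint8, red, green, blue), "fov_y" (degrees; the focal length in pixels is half the picture's height over the tangent of half this angle, whatever the lens; pixels are square), "cx", "cy" (the principal point, pixels), "cam_to_world" (4x4, takes a point from camera to world coordinates). Camera axes: x right, y down, z forward; pixel columns grow to the right and rows downward; lengths in m; the calibration is good to about 2 mm. A picture is of the moment at which its call begins. There is no depth.
- r.finish_job(): hands the job in, once; it reports no verdict.
The state is a dict: "time_s": time; "joints": joint angles; "joint_velocities": joint speeds; "effort": joint torques, N m; "tcp_pos": TCP position; "ee_rot": TCP orientation; "wrist_force": force on the tool from outside, world axes, zero at the start; "moment": the same for the moment, N m; "gripper_width": opening from 0.0 (shut) to 1.0 (fully open).
Only numpy, scipy, OpenCV 4.12 (cv2) and the standard library are available. Lean on these libraries where they do the work, as an engineer would, in place of code of your own. Each camera call takes 0.05 s, during which the arm holds its last target.

## Working session

There is one attempt and no reset: what is moved stays moved. The work goes in short steps, Python scripts to look and compute and a tool call to move; the robot and the scene stay as the last step left them, time stands still between calls to the robot, and variables do not carry over. Pictures are saved under pics/ and viewed, and the job is handed in when it is done.

Besides the shell and the picture viewer there is one more tool, called after "Emit:" as name(argument=value, ...) on one line, values as JSON. step_arm: Moves the arm, as the interface text tells. Its arguments: {"type":"object","properties":{"moves":{"type":"array"}},"required":["moves"]}

```bash
ls; mkdir -p pics; python3 - <<'E'
from station import r, optics
import cv2
s=r.sense()
for k,v in s.items(): print(k,v)
for n in ["scene","top","wrist"]:
    c=optics.capture(n)
    cv2.imwrite(f"pics/{n}0.png",c["image"][:,:,::-1])
    print(n,c["fov_y"],c["cx"],c["cy"]);print(c["cam_to_world"])
E
```

```text
pics
time_s 0.0
joints [-5.04416209e+01  2.20904908e+01  3.78772180e-01 -2.95180950e-02
 -6.84117535e+01 -1.48162634e+01]
joint_velocities [ 0.00939313 -0.037      -0.051254    0.01880329 -0.03800234  0.04205123]
effort [ 6.23706910e-04 -3.90663314e+01  1.87407321e+01  4.21992034e+00
  1.10248307e-02 -1.77627685e-04]
tcp_pos [ 0.26135099 -0.56708142  0.23245419]
ee_rot [[ 9.08280267e-01 -1.00307342e-03 -4.18361029e-01]
 [ 4.18362222e-01  1.96650136e-03  9.08278142e-01]
 [-8.83621317e-05 -9.99997563e-01  2.20578240e-03]]
wrist_force [0.07334066 0.02844716 0.08765557]
moment [ 0.036752   -0.00531472 -0.03584844]
gripper_width 0.999507617825806
scene 47.94748807236916 314.63964673761313 197.78374666965018
[[ 0.89847154 -0.29013504  0.32950045 -0.07155065]
 [-0.43854188 -0.55764973  0.704775   -1.21226653]
 [-0.02073409 -0.77772003 -0.62826878  1.1981397 ]
 [ 0.          0.          0.          1.        ]]
top 53.9229820272238 321.0082703979414 202.77134400906525
[[-0.00724917 -0.98748511  0.15754556  0.31164535]
 [-0.99990223  0.00904202  0.01066614 -0.00750584]
 [-0.01195719 -0.15745284 -0.98745411  1.31285903]
 [ 0.          0.          0.          1.        ]]
wrist 58.48344070247894 318.0273230036466 196.18955744075402
[[-0.41877576  0.87549529  0.24111172  0.19528288]
 [ 0.90808592  0.40297904  0.11396424 -0.59713922]
 [ 0.00261219  0.26667562 -0.9637828   0.38494967]
 [ 0.          0.          0.          1.        ]]
```

View pics/scene0.png

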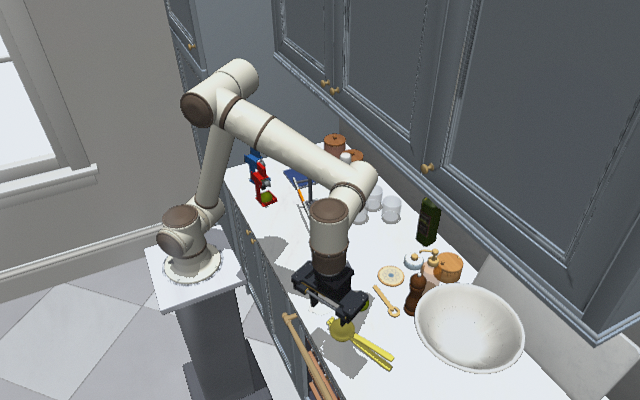

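View pics/top0.png

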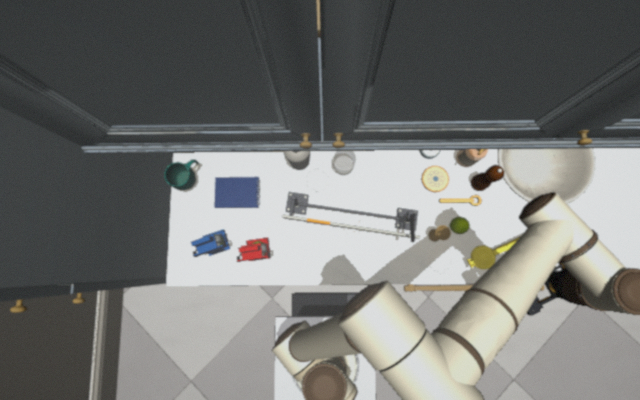

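View pics/wrist0.png

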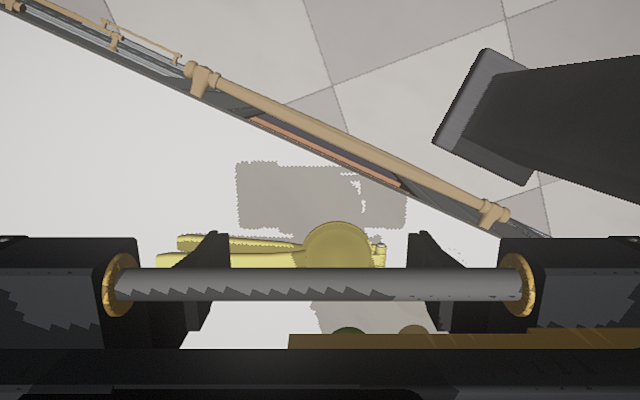

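The top view shows everything: rail running from (285,217) to (415,237), orange mark near (320,221), stop at about (413,225), red carrier near (255,248) and blue near (210,243). I'll zoom in on those.

```bash
python3 - <<'E'
import cv2
im=cv2.imread("pics/top0.png")
cv2.imwrite("pics/t_a.png",cv2.resize(im[220:275,180:290],None,fx=7,fy=7,interpolation=cv2.INTER_CUBIC))
cv2.imwrite("pics/t_b.png",cv2.resize(im[180:250,275:430],None,fx=5,fy=5,interpolation=cv2.INTER_CUBIC))
im=cv2.imread("pics/scene0.png")
cv2.imwrite("pics/s_a.png",cv2.resize(im[130:240,230:340],None,fx=5,fy=5,interpolation=cv2.INTER_CUBIC))
E
```

```text
(no output)
```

View pics/t_a.png

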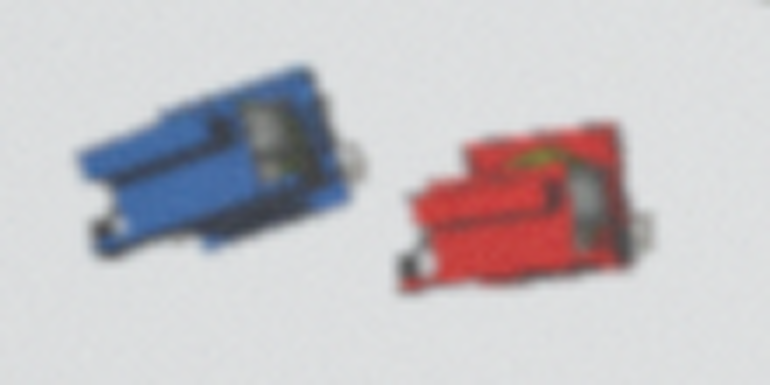

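View pics/t_b.png

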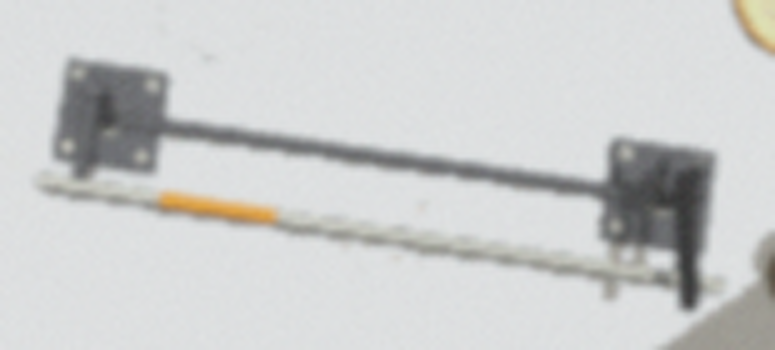

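View pics/s_a.png

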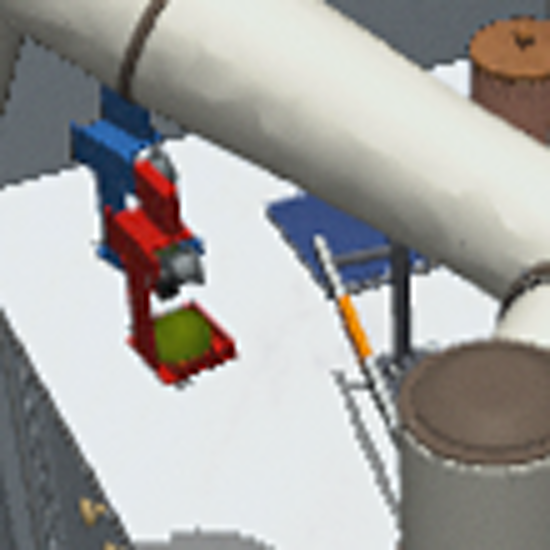

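```bash
cat > h.py <<'E'
import numpy as np, cv2
from station import r, optics
from scipy.spatial.transform import Rotation as R
def cap(n,f=None):
    c=optics.capture(n)
    if f: cv2.imwrite("pics/"+f,c["image"][:,:,::-1])
    return c
def foc(c): return 200/np.tan(np.radians(c["fov_y"]/2))
def cast(c,uv,z):
    uv=np.atleast_2d(uv).astype(float);f=foc(c);T=c["cam_to_world"]
    d=np.c_[(uv[:,0]-c["cx"])/f,(uv[:,1]-c["cy"])/f,np.ones(len(uv))]@T[:3,:3].T
    z=np.broadcast_to(z,(len(uv),))
    return T[:3,3]+d*((z-T[2,3])/d[:,2])[:,None]
def proj(c,p):
    p=np.atleast_2d(p);T=c["cam_to_world"];q=(p-T[:3,3])@T[:3,:3];f=foc(c)
    return np.c_[c["cx"]+f*q[:,0]/q[:,2],c["cy"]+f*q[:,1]/q[:,2]]
def railR(yaw):
    return np.array([[np.cos(yaw),-np.sin(yaw)],[np.sin(yaw),np.cos(yaw)]])
def toolR(yaw,flip=1):
    # tool y down, tool z along object's x (flip=-1: opposite)
    z=flip*np.array([np.cos(yaw),np.sin(yaw),0]); y=np.array([0,0,-1.])
    return np.c_[np.cross(y,z),y,z]
def delta(pos,Rt,s=None):
    s=s or r.sense(); Rc=s["ee_rot"]
    sh=Rc.T@(np.array(pos)-s["tcp_pos"])*100
    rv=R.from_matrix(Rc.T@Rt).as_rotvec()
    return rv,sh
E
python3 - <<'E'
from h import *
c=cap("top"); hsv=cv2.cvtColor(c["image"],cv2.COLOR_RGB2HSV)
m=(hsv[...,0]>8)&(hsv[...,0]<22)&(hsv[...,1]>130)&(hsv[...,2]>120); m[:200]=0;m[235:]=0;m[:,:300]=0;m[:,345:]=0
v,u=np.nonzero(m);print("orange px",u.mean(),v.mean(),u.min(),u.max(),len(u))
load=cast(c,(u.mean(),v.mean()),0.142)[0]
print("load",load)
# rail ends px
a=cast(c,(275+40/5,180+181/5),0.135+.07*.21)[0];b=cast(c,(275+718/5,180+286/5),0.135-.07*.21)[0]
print(a,b,np.linalg.norm(a-b)); d=(a-b)[:2]; yaw=np.arctan2(-d[0],d[1]);print("yaw",yaw, "mid",(a+b)/2)
print("mid from load",load[:2]-railR(yaw)@[0,.1])
# carriers blade top edge corners rough
for n,p in dict(blue=[(78,155),(215,115),(225,142),(90,180)],red=[(415,197),(548,180),(560,205),(425,225)]).items():
    p=np.array(p)/7+[180,220]; q=cast(c,p,0.182); print(n,q[:,:2].round(4).tolist(),q.mean(0),np.linalg.norm(q[0]-q[1]),np.linalg.norm(q[0]-q[3]))
    e=(q[0]-q[1]+q[3]-q[2]); print("yaw",np.arctan2(-e[0],e[1]))
E
```

```text
orange px 318.09302325581393 221.34883720930233 308 328 43
load [0.44221962 0.01427673 0.142     ]
[0.45769695 0.11874236 0.1497    ] [ 0.39391523 -0.28863953  0.1203    ] 0.41339143324601385
yaw -0.1553041766126276 mid [ 0.42580609 -0.08494858  0.135     ]
mid from load [ 0.42675156 -0.08451972]
blue [[0.3807, 0.3793], [0.3967, 0.3234], [0.3856, 0.3189], [0.3705, 0.3739]] [0.3833791  0.34890334 0.182     ] 0.05815322972601555 0.011609871687588287
yaw 0.2732638275727093
red [[0.3625, 0.24], [0.369, 0.1855], [0.3588, 0.1804], [0.3511, 0.2356]] [0.36032782 0.21038591 0.182     ] 0.05484590060239405 0.012234691821653921
yaw 0.12886449640910327
```

```bash
cat >> h.py <<'E'
YAW=-0.155; MID=np.array([.4263,-.0847])
def rw(x,y,z=None):
    p=MID+railR(YAW)@[x,y]; return p if z is None else np.array([*p,z])
def pd(pos,yaw,tilt=0,flip=-1):
    Rt=toolR(yaw,flip)@R.from_rotvec([0,0,tilt]).as_matrix()
    s=r.sense();rv,sh=delta(pos,Rt,s);print("t",s["time_s"],"pos",s["tcp_pos"].round(4),"F",s["wrist_force"].round(1),"g",round(s["gripper_width"],3));print("rv",rv.round(3),"sh",sh.round(2), "n",np.linalg.norm(sh)/4.17,np.degrees(np.linalg.norm(rv))/7.16)
E
python3 - <<'E'
from h import *
p=rw(.02,-.175,.27);print(p);pd(p,YAW)
E
```

```text
[ 0.41904371 -0.26068962  0.27      ]
t 0.2 pos [ 0.2614 -0.5673  0.2329] F [ 0.  -0.8  0. ] g 1.0
rv [-0.001 -0.984  0.001] sh [27.14 -3.69 21.26] n 8.31592318818371 7.875159279701223
```

Emit:
step_arm(moves=[[[0,-0.12,0,3.4,-0.8,2.6,0],[0,-0.24,0,6.8,-1.6,5.2,0],[0,-0.36,0,10,-2.4,7.8,0],[0,-0.48,0,13.4,-3.2,10.5,0],[0,-0.6,0,16.8,-3.7,13.2,0]]])

```text
time_s: 0.62
tcp_pos: [0.3556, -0.3835, 0.2701]
ee_rot: [[0.509, 0.001, -0.861], [0.861, -0.001, 0.509], [-0.0, -1.0, -0.001]]
wrist_force: [1.7, 0.1, -0.0]
gripper_width: 0.706
```

```bash
python3 - <<'E'
from h import *
pd(rw(.02,-.175,.27),YAW)
E
```

```text
t 0.6167 pos [ 0.3556 -0.3835  0.2701] F [ 1.7  0.1 -0. ] g 0.706
rv [ 0.001 -0.379 -0.   ] sh [1.38e+01 1.00e-02 7.80e-01] n 3.3155660414419716 3.030035202265761
```

Emit:
step_arm(moves=[[[0,-0.12,0,4,0,0.2,0],[0,-0.24,0,8,0,0.4,0],[0,-0.36,0,12,0,0.6,0],[0,-0.38,0,13.8,0,0.8,0],[0,-0.38,0,13.8,0,0.8,0]]])

```text
time_s: 1.03
tcp_pos: [0.4203, -0.2596, 0.2696]
ee_rot: [[0.153, 0.001, -0.988], [0.988, 0.0, 0.153], [0.001, -1.0, -0.001]]
wrist_force: [-0.6, -0.5, -0.1]
gripper_width: 0.324
```

```bash
python3 - <<'E'
from h import *
pd(rw(.02,-.175,.27),YAW)
cap("wrist","w1.png");cap("scene","s1.png");cap("top","t1.png")
E
```

```text
t 1.0333 pos [ 0.4203 -0.2596  0.2696] F [-0.6 -0.5 -0.1] g 0.324
rv [0.001 0.002 0.001] sh [-0.13 -0.04  0.11] n 0.041810196781622906 0.014645068711550628
```

View pics/w1.png

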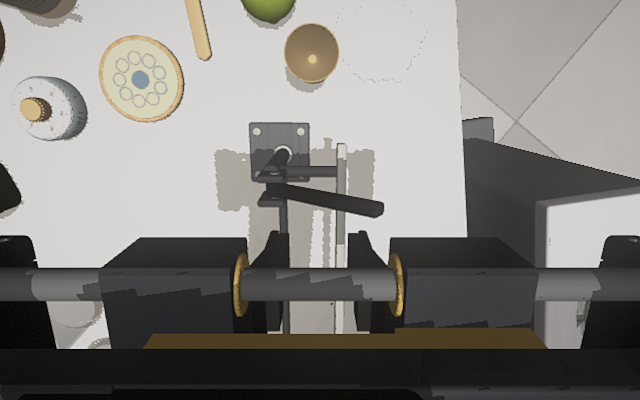

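View pics/s1.png

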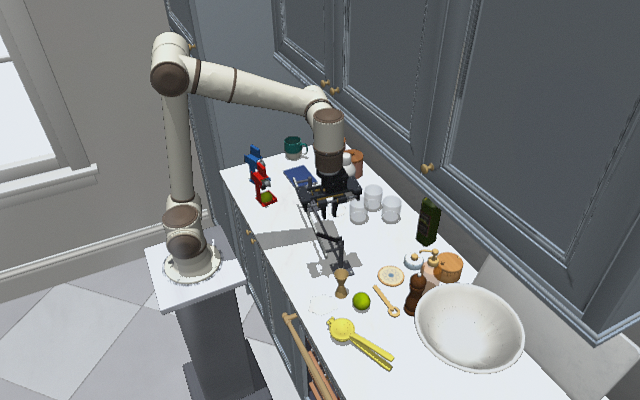

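View pics/t1.png

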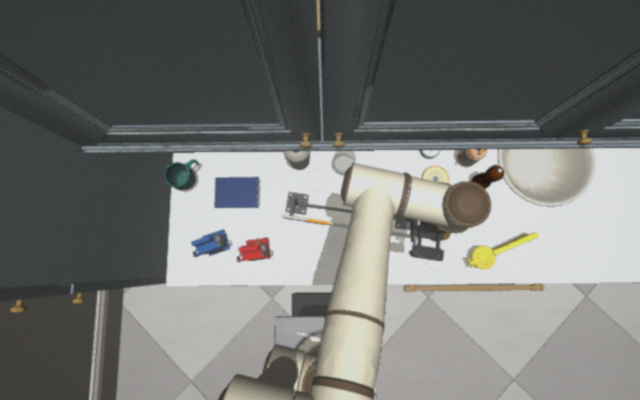

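```bash
python3 - <<'E'
from h import *
c=cap("wrist"); s=r.sense()
tip=s["tcp_pos"]+[0,0,-.011]
for n,p in dict(tip=tip,h=rw(.055,-.175,.13),h2=rw(.055,-.175,.145),tipA=rw(.055-.067,-.175,.21),end=rw(0,-.21,.1203),p=rw(.02,-.175,.17)).items(): print(n,p.round(4),proj(c,p)[0].round(1))
E
```

```text
tip [ 0.4187 -0.263   0.2584] [317.9 247.5]
h [ 0.4536 -0.2661  0.13  ] [276.3 188.5]
h2 [ 0.4536 -0.2661  0.145 ] [274.2 193.1]
tipA [ 0.3874 -0.2557  0.21  ] [368.9 219.5]
end [ 0.3939 -0.2922  0.1203] [341.4 145.1]
p [ 0.419  -0.2607  0.17  ] [317.8 201.7]
```

Emit:
step_arm(moves=[[[0,0,0,0,3.5,0,0],[0,0,0,0,7,0,0],[0,0,0,0,9,0,0],[0,0,0,0,10,0,0],[0,0,0,0,10.5,0,0]]])

```text
time_s: 1.65
tcp_pos: [0.4172, -0.2633, 0.1624]
ee_rot: [[0.161, -0.004, -0.987], [0.987, 0.001, 0.161], [0.0, -1.0, 0.005]]
wrist_force: [0.3, -0.4, 0.8]
gripper_width: 0.004
```

Emit:
step_arm(moves=[[[0,0,0,0,0.2,0,0],[0,0,0,0,0.4,0,0],[0,0,0,0,0.6,0,0],[0,0,0,0,0.8,0,0],[0,0,0,0,1.0,0,0]]])

```text
time_s: 2.07
tcp_pos: [0.4194, -0.2628, 0.1552]
ee_rot: [[0.158, 0.001, -0.987], [0.987, -0.001, 0.158], [-0.0, -1.0, -0.002]]
wrist_force: [-2.1, 1.0, 12.2]
gripper_width: 0.005
```

Emit:
step_arm(moves=[[[0,0,0,0,0.1,0,0],[0,0,0,0,0.2,0,0],[0,0,0,0,0.2,0,0],[0,0,0,0,-3,0,0],[0,0,0,0,-7,0,0]]])

```text
time_s: 2.48
tcp_pos: [0.4172, -0.2616, 0.223]
ee_rot: [[0.159, -0.006, -0.987], [0.987, 0.003, 0.159], [0.001, -1.0, 0.007]]
wrist_force: [1.3, 0.0, 0.0]
gripper_width: 0.008
```

```bash
python3 - <<'E'
from h import *
c=cap("wrist","w2.png"); cap("scene","s2.png"); print(proj(c,[rw(.055,-.175,.144),rw(-.041,-.175,.144),rw(-.041,-.175,.2)]))
pd([.3603,.2104,.30],.129)
E
```

```text
[[262.87313579 209.32260636]
 [404.19537546 208.51310687]
 [429.54275884 240.48199187]]
t 2.5833 pos [ 0.423  -0.2641  0.2313] F [-0.3 -0.3  0.6] g 0.001
rv [ 0.014 -0.286 -0.006] sh [45.85 -7.23 13.52] n 11.594719995953412 2.294042755956693
```

View pics/w2.png

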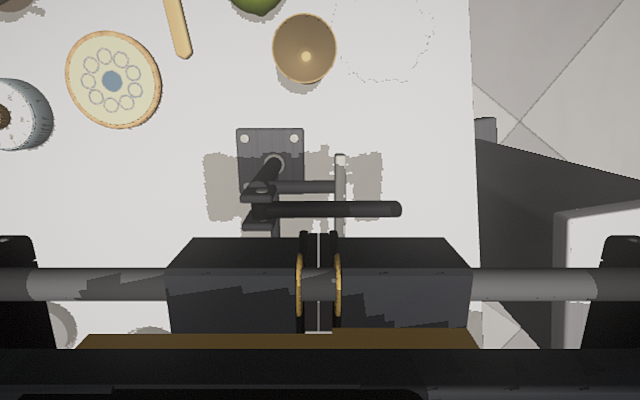

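Emit:
step_arm(moves=[[[0,-0.06,0,3.9,-1.5,1.1,60],[0,-0.12,0,7.8,-3,2.2,60],[0,-0.18,0,11.7,-4.5,3.3,60],[0,-0.24,0,15.6,-6,4.4,60],[0,-0.28,0,19.5,-7.2,5.5,60]]])

```text
time_s: 3.0
tcp_pos: [0.3961, -0.0662, 0.2958]
ee_rot: [[-0.123, 0.003, -0.992], [0.992, 0.001, -0.123], [0.0, -1.0, -0.003]]
wrist_force: [0.7, 1.0, 0.1]
gripper_width: 0.3
```

```bash
python3 - <<'E'
from h import *
pd([.355,.250,.30],.129)
E
```

```text
t 3.0 pos [ 0.3961 -0.0662  0.2958] F [0.7 1.  0.1] g 0.3
rv [ 0.003 -0.006  0.   ] sh [31.88 -0.41  0.2 ] n 7.646595253944889 0.05411091570061329
```

Emit:
step_arm(moves=[[[0,0,0,4,0,0,60],[0,0,0,8,-0.3,0,60],[0,0,0,12,-0.4,0,60],[0,0,0,16,-0.4,0,60],[0,0,0,20,-0.4,0,60]]])

```text
time_s: 3.42
tcp_pos: [0.3715, 0.133, 0.2993]
ee_rot: [[-0.121, 0.002, -0.993], [0.993, 0.002, -0.121], [0.002, -1.0, -0.002]]
wrist_force: [1.9, -0.2, 0.4]
gripper_width: 0.586
```

Emit:
step_arm(moves=[[[0,0,0,4,0,0.1,60],[0,0,0,8,0,0.2,60],[0,0,0,11,0,0.2,60],[0,0,0,11.9,0,0.2,60],[0,0,0,11.9,0,0.2,60]]])

```text
time_s: 3.83
tcp_pos: [0.3556, 0.2509, 0.2983]
ee_rot: [[-0.124, 0.0, -0.992], [0.992, 0.0, -0.124], [0.0, -1.0, -0.0]]
wrist_force: [0.1, -0.9, 0.5]
gripper_width: 0.6
```

```bash
python3 - <<'E'
from h import *
pd([.355,.250,.30],.129)
c=cap("wrist","w3.png"); cap("top","t3.png");print(proj(c,[.3603,.2104,.182]),c["cam_to_world"][:3,3])
pd([.355,.250,.30],.129)
E
```

```text
t 3.8333 pos [0.3556 0.2509 0.2983] F [ 0.1 -0.9  0.5] g 0.6
rv [ 0.    -0.005  0.   ] sh [-0.08 -0.17  0.07] n 0.04816475123110723 0.03687291123113993
[[318.51842537 140.52335446]] [0.36460974 0.17927428 0.45063624]
t 3.9333 pos [0.3557 0.2485 0.2984] F [ 0.   0.2 -0.2] g 0.602
rv [-0.    -0.007 -0.   ] sh [ 0.16 -0.16  0.05] n 0.055503702405815016 0.05983740583790474
```

View pics/w3.png

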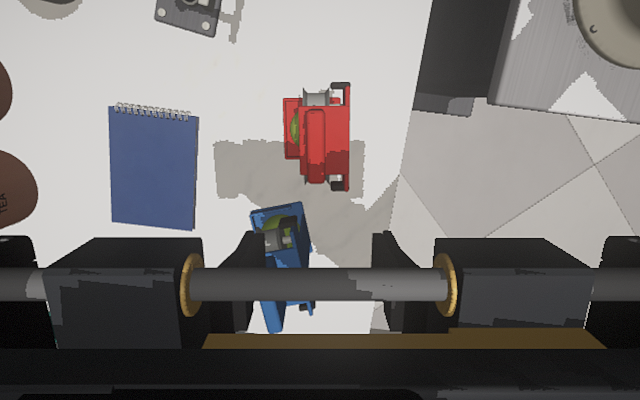

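```bash
python3 - <<'E'
import cv2
im=cv2.imread("pics/w3.png")
cv2.imwrite("pics/w3z.png",cv2.resize(im[75:200,270:365],None,fx=6,fy=4.8*1.0,interpolation=cv2.INTER_CUBIC) if 0 else cv2.resize(im[80:198,270:365],None,fx=5,fy=5,interpolation=cv2.INTER_CUBIC))
E
```

```text
(no output)
```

View pics/w3z.png

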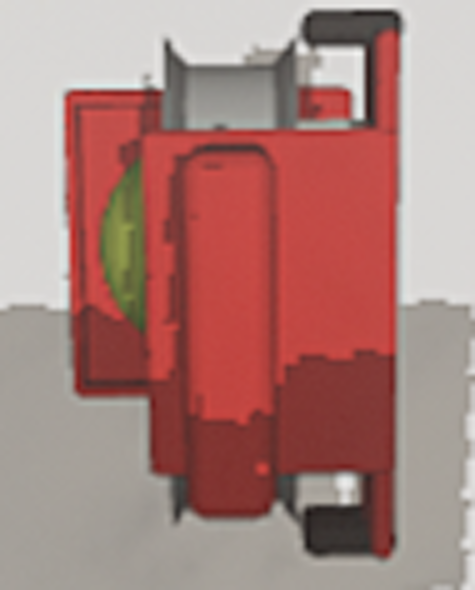

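```bash
python3 - <<'E'
from h import *
c=cap("wrist")
q=cast(c,[(307.4,110.4),(324.4,110.4),(325,183),(307.6,183)],.182);print(q.round(4))
m=q.mean(0);e=q[3]+q[2]-q[0]-q[1];y=np.arctan2(-e[0],e[1]);print(m,y,np.linalg.norm(q[0]-q[3]),np.linalg.norm(q[0]-q[1]))
pd([m[0],m[1],.25],y)
b=cast(c,(0,0),.1)
E
```

```text
[[0.371  0.1871 0.182 ]
 [0.3587 0.1856 0.182 ]
 [0.3513 0.2397 0.182 ]
 [0.3647 0.2414 0.182 ]]
[0.36143791 0.21346426 0.182     ] 0.12604427576386842 0.05458901009058631 0.012443935602120358
t 3.9833 pos [0.3558 0.248  0.2985] F [ 0.5 -0.6 -0.3] g 0.604
rv [-0.    -0.006 -0.   ] sh [-3.49  4.85 -0.14] n 1.4335589290888318 0.04486592934620264
```

Emit:
step_arm(moves=[[[0,0,0,-2.5,2,-0.1,60],[0,0,0,-3.5,5,-0.1,60],[0,0,0,-3.5,8.5,-0.1,60],[0,0,0,-3.5,12,-0.1,60],[0,0,0,-3.5,14.3,-0.1,60]]])

```text
time_s: 4.4
tcp_pos: [0.3602, 0.2112, 0.1533]
ee_rot: [[-0.117, -0.002, -0.993], [0.993, -0.001, -0.117], [-0.001, -1.0, 0.002]]
wrist_force: [0.4, 0.1, -0.5]
gripper_width: 0.6
```

Emit:
step_arm(moves=[[[0,0,0,0,0,0,0],[0,0,0,0,0,0,0],[0,0,0,0,0,0,0],[0,0,0,0,0,0,0],[0,0,0,0,0,0,0]]])

```text
time_s: 4.82
tcp_pos: [0.3619, 0.2149, 0.1572]
ee_rot: [[-0.121, 0.003, -0.993], [0.993, 0.003, -0.121], [0.003, -1.0, -0.003]]
wrist_force: [0.5, 0.4, 0.1]
gripper_width: 0.31
```

Emit:
step_arm(moves=[[[0,0,0,0,0,0,0],[0,0,0,0,0,0,0],[0,0,0,0,0,0,0],[0,0,0,0,0,0,0],[0,0,0,0,0,0,0]]])

```text
time_s: 5.23
tcp_pos: [0.3617, 0.2146, 0.1563]
ee_rot: [[-0.121, 0.001, -0.993], [0.993, 0.001, -0.121], [0.001, -1.0, -0.002]]
wrist_force: [0.2, 0.0, 5.2]
gripper_width: 0.161
```

```bash
python3 - <<'E'
from h import *
for t in (.0,):
    pd([.3614,.2135,.164],.126)
E
```

```text
t 5.2333 pos [0.3617 0.2146 0.1563] F [0.2 0.  5.2] g 0.161
rv [ 0.002 -0.004  0.001] sh [-0.1  -0.77  0.04] n 0.18693525143846693 0.037945525328328525
```

```bash
python3 - <<'E'
from h import *
print(rw(-.065,.1),rw(0,.1))
pd(rw(-.065,.1,.225),YAW,-.07)
E
```

```text
[0.37751726 0.02413586] [0.44173801 0.01410115]
t 5.2333 pos [0.3617 0.2146 0.1563] F [0.2 0.  5.2] g 0.161
rv [-0.008  0.277 -0.069] sh [-19.09  -6.88   0.73] n 4.87009622362097 2.280946644396319
```

Emit:
step_arm(moves=[[[0,0,0,0,-3,0,0],[0,0,0,-1.5,-6,0,0],[0,0.08,-0.02,-5,-6.9,0.2,0],[0,0.16,-0.04,-9,-6.9,0.4,0],[0,0.24,-0.06,-13,-6.9,0.6,0]]])

```text
time_s: 5.65
tcp_pos: [0.3699, 0.0836, 0.2245]
ee_rot: [[0.12, -0.0, -0.993], [0.991, 0.062, 0.12], [0.061, -0.998, 0.008]]
wrist_force: [1.1, -0.4, -2.2]
gripper_width: 0.159
```

```bash
python3 - <<'E'
from h import *
pd(rw(-.065,.1,.225),YAW,-.07)
E
```

```text
t 5.65 pos [0.3699 0.0836 0.2245] F [ 1.1 -0.4 -2.2] g 0.159
rv [-0.01   0.034 -0.009] sh [-5.79 -0.42 -1.47] n 1.4370647159752796 0.2936840716802034
```

Emit:
step_arm(moves=[[[0,0.03,-0.01,-3,-0.2,-0.7,0],[0,0.03,-0.01,-5,-0.4,-1.3,0],[0,0.03,-0.01,-5.8,-0.4,-1.5,0],[0,0.03,-0.01,-5.8,-0.4,-1.5,0],[0,0.03,-0.01,-5.8,-0.4,-1.5,0]]])

```text
time_s: 6.07
tcp_pos: [0.3784, 0.0249, 0.2243]
ee_rot: [[0.15, -0.0, -0.989], [0.986, 0.07, 0.149], [0.069, -0.998, 0.011]]
wrist_force: [0.1, 0.2, -2.3]
gripper_width: 0.156
```

```bash
python3 - <<'E'
from h import *
pd(rw(-.065,.1,.225),YAW,-.07)
cap("wrist","w4.png");cap("scene","s4.png")
pd(rw(-.065,.1,.225),YAW,-.07)
import cv2
im=cv2.imread("pics/s4.png");cv2.imwrite("pics/s4z.png",cv2.resize(im[120:270,220:380],None,fx=4,fy=4,interpolation=cv2.INTER_CUBIC))
E
```

```text
t 6.0667 pos [0.3784 0.0249 0.2243] F [ 0.1  0.2 -2.3] g 0.156
rv [-0.011  0.004 -0.001] sh [-0.09 -0.08  0.08] n 0.03362305641317425 0.09454484539478947
t 6.1667 pos [0.3786 0.0257 0.2245] F [-0.1 -0.6 -2.1] g 0.158
rv [-0.011  0.007 -0.001] sh [-0.17 -0.06  0.08] n 0.04654084627740649 0.09940451403319037
```

View pics/w4.png

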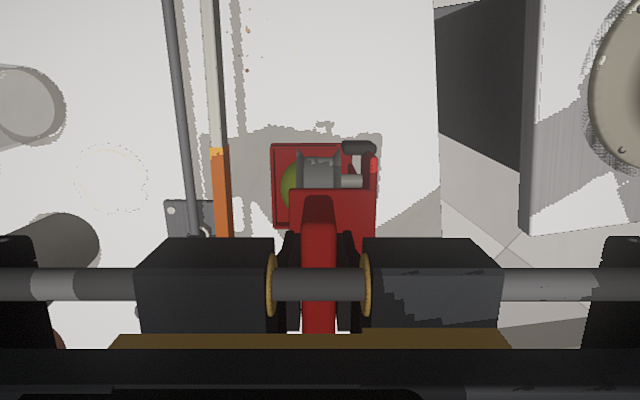

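View pics/s4z.png

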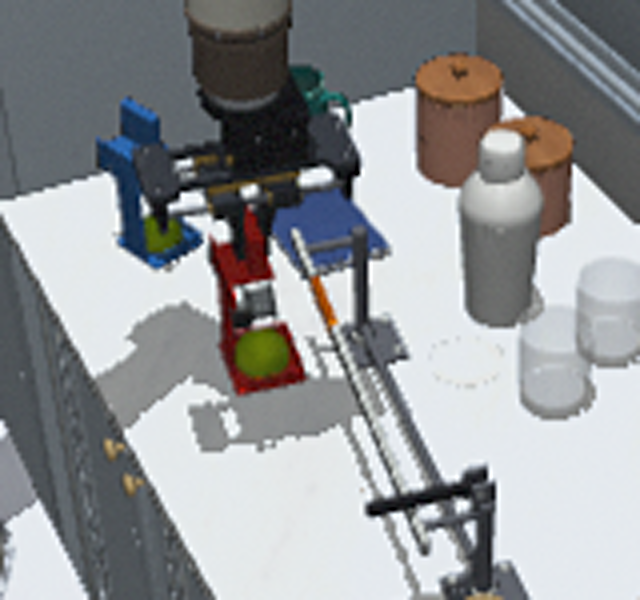

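```bash
python3 - <<'E'
import cv2
im=cv2.imread("pics/w4.png");cv2.imwrite("pics/w4z.png",cv2.resize(im[100:240,195:395],None,fx=4,fy=4,interpolation=cv2.INTER_CUBIC))
E
```

```text
(no output)
```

View pics/w4z.png

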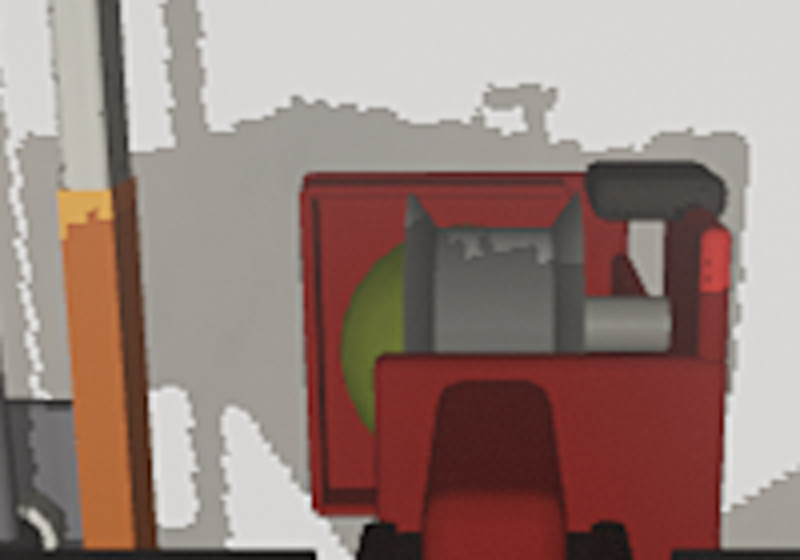

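```bash
python3 - <<'E'
from h import *
c=cap("wrist")
q=cast(c,[((210+223.75)/2,147.5),((216+228.75)/2,235)],[.1399,.142]);print(q)
print(((q[:,:2]-MID)@railR(YAW)).round(4)); d=q[1]-q[0];print(np.arctan2(-d[0],d[1]))
# wheel tread centre: px between flanges at top row, far wheel top z ~? 
T=c["cam_to_world"];s=r.sense();
# expected wheel axis points in carrier frame: project (0,-.027, tread line) 
Rt=s["ee_rot"];
for dz in (-.065,-.045,-.025):
    p=s["tcp_pos"]+Rt@np.array([-.027-.010,-dz,0]);print(dz,proj(c,p))
E
```

```text
[[ 0.43792476 -0.01806258  0.1399    ]
 [ 0.4484552   0.04316657  0.142     ]]
[[0.0012 0.0676]
 [0.0021 0.1298]]
-0.17031797870211324
-0.065 [[317.54825585 156.73710324]]
-0.045 [[317.52496052 162.50080917]]
-0.025 [[317.49668124 169.49763709]]
```

```bash
python3 - <<'E'
from h import *
pd(rw(.001,.1,.2245),-.16,-.07)
pd(rw(.001,.1,.2095),-.16,-.07)
E
```

```text
t 6.2167 pos [0.3787 0.0258 0.2247] F [-0.1  0.6 -2.1] g 0.156
rv [-0.011  0.012 -0.001] sh [-0.23 -0.06 -6.51] n 1.5619624898000428 0.12897592023363733
t 6.2167 pos [0.3787 0.0258 0.2247] F [-0.1  0.6 -2.1] g 0.156
rv [-0.011  0.012 -0.001] sh [-0.33  1.43 -6.52] n 1.6037345419778193 0.12897592023363733
```

Emit:
step_arm(moves=[[[-0.01,0.01,0,0,0,-1.5,0],[-0.01,0.01,0,-0.2,0,-3.5,0],[-0.01,0.01,0,-0.2,0,-5.5,0],[-0.01,0.01,0,-0.2,0,-6.5,0],[-0.01,0.01,0,-0.2,0,-6.5,0]]])

```text
time_s: 6.63
tcp_pos: [0.4451, 0.0139, 0.2238]
ee_rot: [[0.158, 0.011, -0.987], [0.985, 0.068, 0.159], [0.069, -0.998, -0.0]]
wrist_force: [0.9, -0.5, -2.0]
gripper_width: 0.158
```

```bash
python3 - <<'E'
from h import *
pd(rw(.001,.1,.2095),-.16,-.07)
c=cap("wrist","w5.png");cap("scene","s5.png")
pd(rw(.001,.1,.2095),-.16,-.07)
im=cv2.imread("pics/s5.png");cv2.imwrite("pics/s5z.png",cv2.resize(im[120:270,220:380],None,fx=4,fy=4,interpolation=cv2.INTER_CUBIC))
im=cv2.imread("pics/w5.png");cv2.imwrite("pics/w5z.png",cv2.resize(im[100:240,220:420],None,fx=4,fy=4,interpolation=cv2.INTER_CUBIC))
E
```

```text
t 6.6333 pos [0.4451 0.0139 0.2238] F [ 0.9 -0.5 -2. ] g 0.158
rv [ 0.     0.001 -0.001] sh [-0.13  1.42  0.23] n 0.3472540929329118 0.012054415304472064
t 6.7333 pos [0.4425 0.0136 0.2236] F [ 0.6  1.3 -2.6] g 0.157
rv [-0.002  0.    -0.001] sh [-0.05  1.41 -0.02] n 0.3372721473561639 0.01902665201533485
```

View pics/w5z.png

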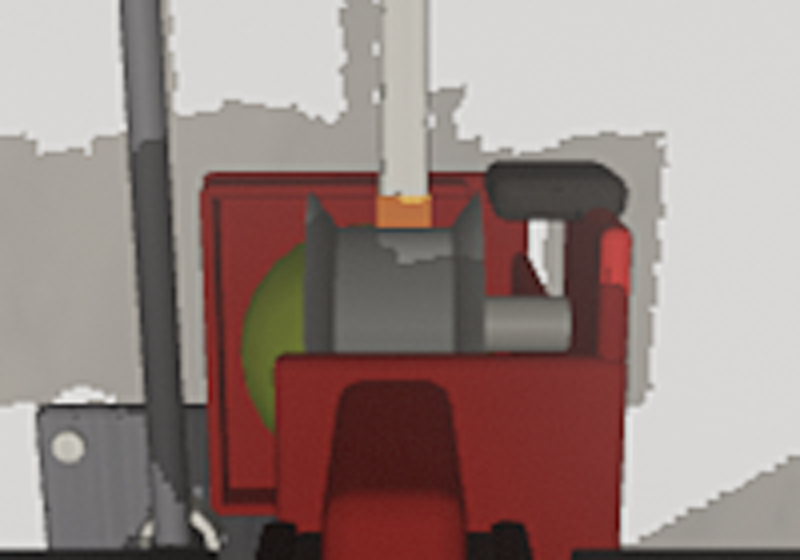

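View pics/s5z.png

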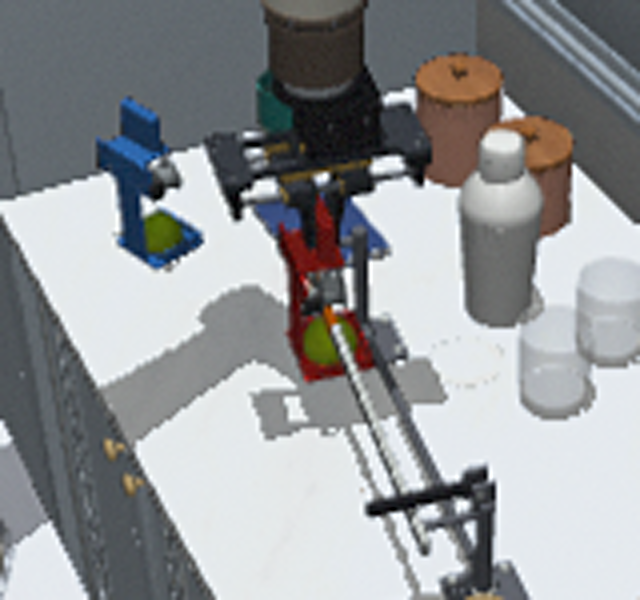

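Emit:
step_arm(moves=[[[0,0,0,0,0.4,-0.1,0],[0,0,0,0,0.8,-0.1,0],[0,0,0,0,1.1,-0.1,0],[0,0,0,0,1.3,-0.1,0],[0,0,0,0,1.4,-0.1,0]]])

```text
time_s: 7.15
tcp_pos: [0.4434, 0.0141, 0.2099]
ee_rot: [[0.158, 0.01, -0.987], [0.985, 0.068, 0.159], [0.069, -0.998, 0.0]]
wrist_force: [1.2, 0.2, -2.4]
gripper_width: 0.158
```

Emit:
step_arm(moves=[[[0,0,0,0,0.1,0,0],[0,0,0,0,0.2,0,0],[0,0,0,0,0.2,0,0],[0,0,0,0,0.2,0,0],[0,0,0,0,0.2,0,0]]])

```text
time_s: 7.57
tcp_pos: [0.444, 0.0142, 0.2084]
ee_rot: [[0.158, 0.011, -0.987], [0.985, 0.068, 0.159], [0.069, -0.998, -0.0]]
wrist_force: [0.4, 0.7, -1.4]
gripper_width: 0.158
```

Emit:
step_arm(moves=[[[0,0,0,0,0.1,0,0],[0,0,0,0,0.15,0,0],[0,0,0,0,0.15,0,0],[0,0,0,0,0.15,0,0],[0,0,0,0,0.15,0,0]]])

```text
time_s: 7.98
tcp_pos: [0.4442, 0.0142, 0.2073]
ee_rot: [[0.158, 0.012, -0.987], [0.985, 0.068, 0.159], [0.069, -0.998, -0.001]]
wrist_force: [-1.1, -0.7, 3.3]
gripper_width: 0.162
```

```bash
python3 - <<'E'
from h import *
c=cap("wrist","w6.png")
im=cv2.imread("pics/w6.png");cv2.imwrite("pics/w6z.png",cv2.resize(im[100:240,220:420],None,fx=4,fy=4,interpolation=cv2.INTER_CUBIC))
print(r.sense()["wrist_force"],r.sense()["tcp_pos"])
E
```

```text
[-1.36200115 -0.80976761  2.58668398] [0.44427165 0.01424711 0.2073473 ]
```

View pics/w6z.png

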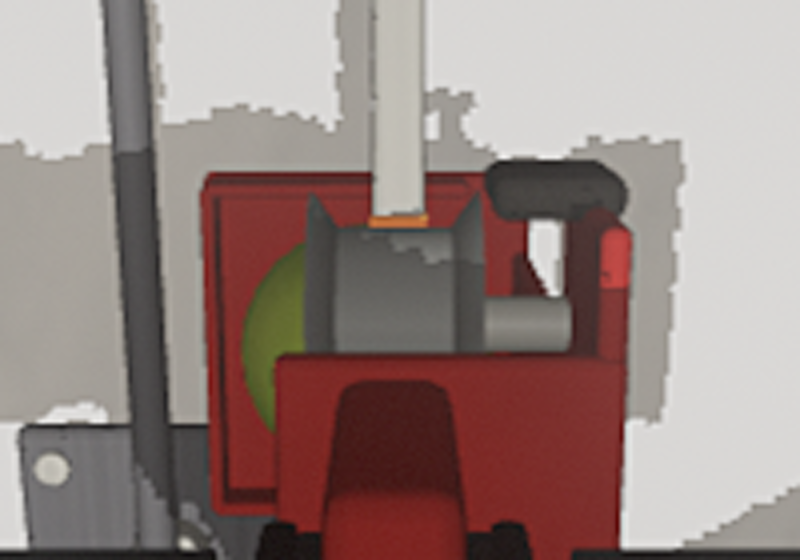

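Emit:
step_arm(moves=[[[0,0,0,0,0,0,100],[0,0,0,0,0,0,100],[0,0,0,0,0,0,100],[0,0,0,0,0,0,100],[0,0,0,0,0,0,100]]])

```text
time_s: 8.45
tcp_pos: [0.444, 0.0143, 0.2066]
ee_rot: [[0.158, 0.011, -0.987], [0.985, 0.068, 0.159], [0.069, -0.998, 0.0]]
wrist_force: [-0.5, 0.9, 1.0]
gripper_width: 0.455
```

```bash
python3 - <<'E'
from h import *
c=cap("wrist","w7.png")
cap("scene","s7.png")
im=cv2.imread("pics/s7.png");cv2.imwrite("pics/s7z.png",cv2.resize(im[120:270,220:380],None,fx=4,fy=4,interpolation=cv2.INTER_CUBIC))
print(r.sense()["wrist_force"],r.sense()["tcp_pos"])
E
```

```text
[ 0.61985773 -0.10870816  1.07137867] [0.44397551 0.01432193 0.20664674]
```

View pics/w7.png

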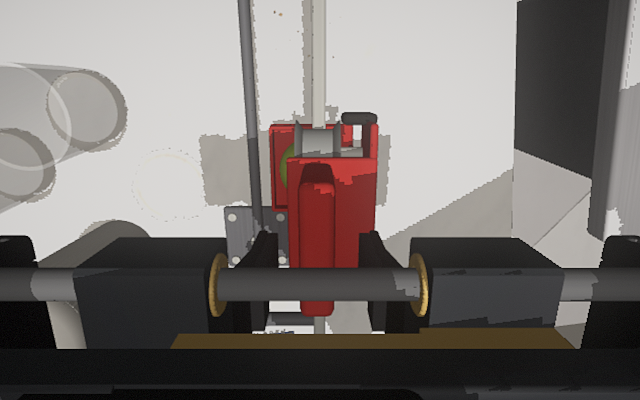

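View pics/s7z.png

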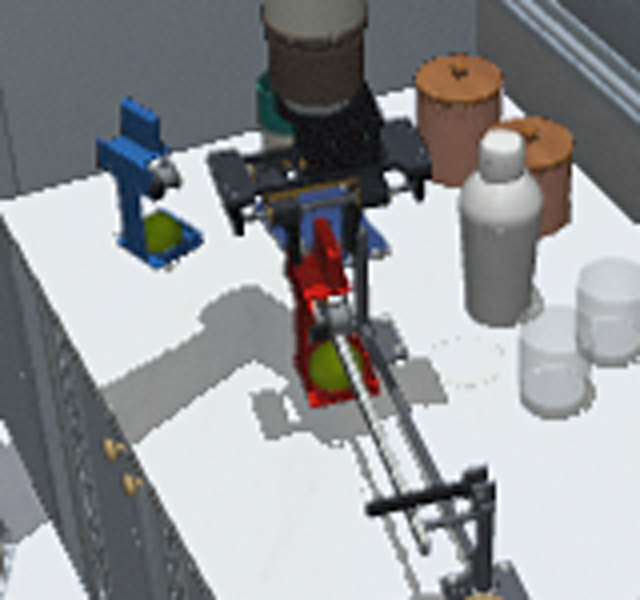

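Emit:
step_arm(moves=[[[0,0,0,0,0,0,100],[0,0,0,0,0,0,100],[0,0,0,0,0,0,100],[0,0,0,0,0,0,100],[0,0,0,0,0,0,100]]])

```text
time_s: 8.97
tcp_pos: [0.444, 0.0143, 0.2068]
ee_rot: [[0.158, 0.011, -0.987], [0.985, 0.068, 0.159], [0.069, -0.998, -0.0]]
wrist_force: [0.0, -0.9, -0.2]
gripper_width: 0.926
```

```bash
python3 - <<'E'
from h import *
c=cap("wrist","w8.png")
pd([.375,.39,.30],.27)
pd([.44,.02,.30],.27)
E
```

```text
t 9.0167 pos [0.444  0.0143 0.2068] F [ 1.8 -0.2  0. ] g 0.954
rv [ 0.015 -0.429  0.068] sh [36.56 -6.82 12.78] n 9.428860018264364 3.4801052410144635
t 9.0167 pos [0.444  0.0143 0.2068] F [ 1.8 -0.2  0. ] g 0.954
rv [ 0.015 -0.429  0.068] sh [ 1.14 -9.27  0.48] n 2.241682517628048 3.4801052410144635
```

View pics/w8.png

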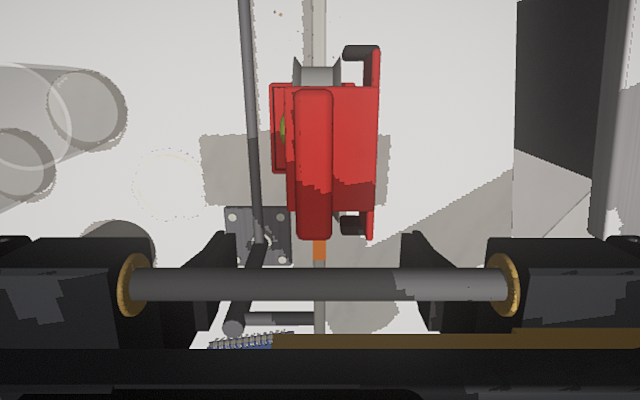

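Emit:
step_arm(moves=[[[0,-0.05,0.02,1,-2.5,0,60],[0,-0.1,0.04,3,-5,1,60],[0,-0.17,0.06,6,-7.5,2,60],[0,-0.25,0.07,9.5,-9,3.5,60],[0,-0.33,0.07,13,-9,4.7,60]]])

```text
time_s: 9.43
tcp_pos: [0.418, 0.1455, 0.3097]
ee_rot: [[-0.173, 0.019, -0.985], [0.985, 0.002, -0.173], [-0.001, -1.0, -0.019]]
wrist_force: [1.7, 0.5, -0.0]
gripper_width: 0.709
```

```bash
python3 - <<'E'
from h import *
pd([.37,.39,.30],.27)
E
```

```text
t 9.4333 pos [0.418  0.1455 0.3097] F [ 1.7  0.5 -0. ] g 0.709
rv [ 0.019 -0.096 -0.002] sh [24.91  0.93  0.52] n 5.97956919703218 0.7850652851434456
```

Emit:
step_arm(moves=[[[0,-0.05,0,4,0.2,0,60],[0,-0.1,0,8,0.4,0.1,60],[0,-0.1,0,12,0.6,0.2,60],[0.02,-0.1,0,16,0.8,0.3,60],[0.02,-0.1,0,20,0.9,0.4,60]]])

```text
time_s: 9.85
tcp_pos: [0.3787, 0.3421, 0.2957]
ee_rot: [[-0.267, -0.008, -0.964], [0.964, -0.006, -0.267], [-0.003, -1.0, 0.01]]
wrist_force: [0.7, -0.0, 0.7]
gripper_width: 0.604
```

Emit:
step_arm(moves=[[[0,0,0,3,0,0.1,60],[0,0,0,4.9,0,0.1,60],[0,0,0,4.9,0,0.1,60],[0,0,0,4.9,0,0.1,60],[0,0,0,4.9,0,0.1,60]]])

```text
time_s: 10.27
tcp_pos: [0.3654, 0.3865, 0.2955]
ee_rot: [[-0.267, -0.008, -0.964], [0.964, -0.006, -0.267], [-0.004, -1.0, 0.01]]
wrist_force: [0.1, 0.0, 0.6]
gripper_width: 0.598
```

```bash
python3 - <<'E'
from h import *
pd([.37,.39,.30],.27)
c=cap("wrist","w9.png");cap("scene","s9.png");cap("top","t9.png")
im=cv2.imread("pics/w9.png");cv2.imwrite("pics/w9z.png",cv2.resize(im[60:240,240:400],None,fx=3.3,fy=3.3,interpolation=cv2.INTER_CUBIC))
im=cv2.imread("pics/s9.png");cv2.imwrite("pics/s9z.png",cv2.resize(im[120:270,220:380],None,fx=4,fy=4,interpolation=cv2.INTER_CUBIC))
print(proj(c,[.3834,.349,.182]));pd([.37,.39,.30],.27)
E
```

```text
t 10.2667 pos [0.3654 0.3865 0.2955] F [0.1 0.  0.6] g 0.598
rv [-0.01   0.    -0.004] sh [ 0.21 -0.46 -0.53] n 0.17601605775856252 0.08392144602137573
[[306.86092172 141.42898049]]
t 10.4167 pos [0.3657 0.386  0.296 ] F [-0.3  0.4 -0.5] g 0.602
rv [-0.009 -0.001 -0.003] sh [ 0.27 -0.41 -0.51] n 0.16986945602010245 0.07680932666082435
```

View pics/w9z.png

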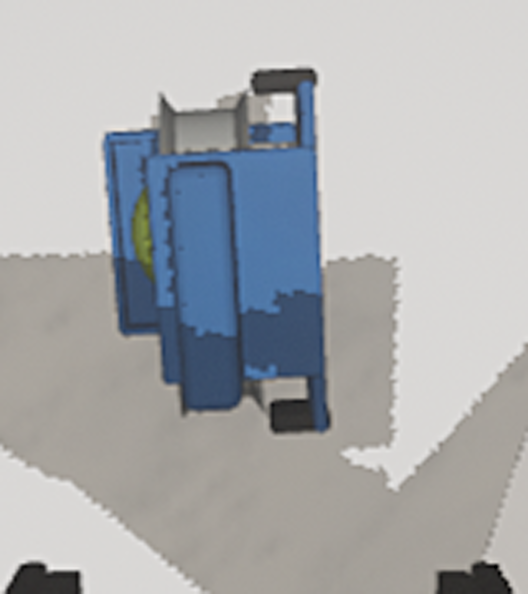

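View pics/s9z.png

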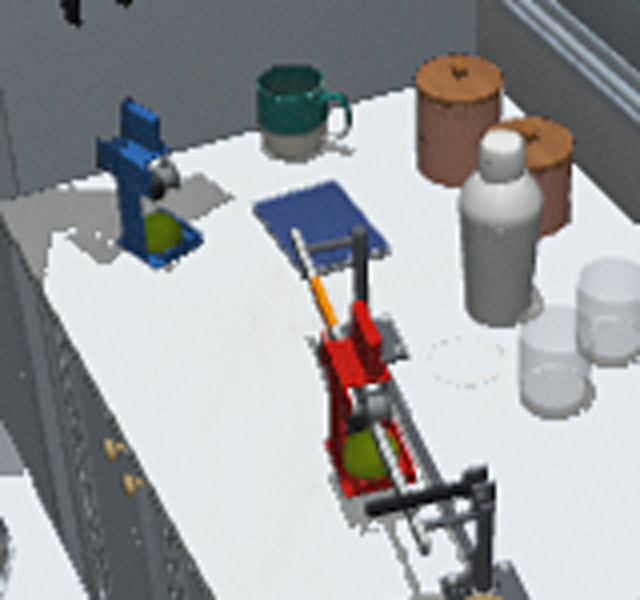

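```bash
python3 - <<'E'
from h import *
c=cap("wrist")
p=np.array([(172,165),(230,165),(240,408),(182,409)])/3.3+[240,60]
q=cast(c,p,.182);print(q.round(4))
m=q.mean(0);e=q[3]+q[2]-q[0]-q[1];y=np.arctan2(-e[0],e[1]);print(m,y,np.linalg.norm(q[0]-q[3]),np.linalg.norm(q[0]-q[1]))
pd([m[0],m[1],.156],y)
E
```

```text
[[0.3999 0.3296 0.182 ]
 [0.3876 0.3262 0.182 ]
 [0.3711 0.3786 0.182 ]
 [0.384  0.3824 0.182 ]]
[0.38568526 0.35419395 0.182     ] 0.2989257647708668 0.05510469947784403 0.01274548051734437
t 10.4667 pos [0.3658 0.3861 0.296 ] F [-0.8  0.6 -0.4] g 0.6
rv [-0.009 -0.03  -0.003] sh [-3.56 14.   -1.2 ] n 3.4768535770821907 0.25135250948983273
```

Emit:
step_arm(moves=[[[0,-0.03,0,-2.5,2,-1,60],[-0.01,-0.03,0,-3.6,5,-1.2,60],[-0.01,-0.03,0,-3.6,8.5,-1.2,60],[-0.01,-0.03,0,-3.6,12,-1.2,60],[-0.01,-0.03,0,-3.6,14,-1.2,60]]])

```text
time_s: 10.88
tcp_pos: [0.3846, 0.3521, 0.1526]
ee_rot: [[-0.293, -0.001, -0.956], [0.956, -0.006, -0.293], [-0.006, -1.0, 0.003]]
wrist_force: [-0.5, -1.5, -0.3]
gripper_width: 0.604
```

Emit:
step_arm(moves=[[[0,0,0,0,0,0,0],[0,0,0,0,0,0,0],[0,0,0,0,0,0,0],[0,0,0,0,0,0,0],[0,0,0,0,0,0,0]]])

```text
time_s: 11.3
tcp_pos: [0.3861, 0.3557, 0.1576]
ee_rot: [[-0.296, 0.004, -0.955], [0.955, 0.0, -0.296], [-0.001, -1.0, -0.004]]
wrist_force: [-0.6, -0.9, -1.0]
gripper_width: 0.307
```

Emit:
step_arm(moves=[[[0,0,0,0,0,0,0],[0,0,0,0,0,0,0],[0,0,0,0,0,0,0],[0,0,0,0,0,0,0],[0,0,0,0,0,0,0]]])

```text
time_s: 11.72
tcp_pos: [0.3858, 0.3552, 0.1566]
ee_rot: [[-0.296, 0.003, -0.955], [0.955, -0.002, -0.296], [-0.003, -1.0, -0.002]]
wrist_force: [-1.1, -0.7, 4.4]
gripper_width: 0.158
```

```bash
python3 - <<'E'
from h import *
cap("scene","s10.png")
im=cv2.imread("pics/s10.png");cv2.imwrite("pics/s10z.png",cv2.resize(im[120:270,220:380],None,fx=4,fy=4,interpolation=cv2.INTER_CUBIC))
pd(rw(-.065,.1,.2265),-.16,-.07)
E
```

```text
t 11.7667 pos [0.3858 0.3552 0.1566] F [-1.3  0.2  5.7] g 0.16
rv [-0.013  0.461 -0.071] sh [-31.4   -6.93  10.58] n 8.117330179034576 3.7307908081247736
```

View pics/s10z.png

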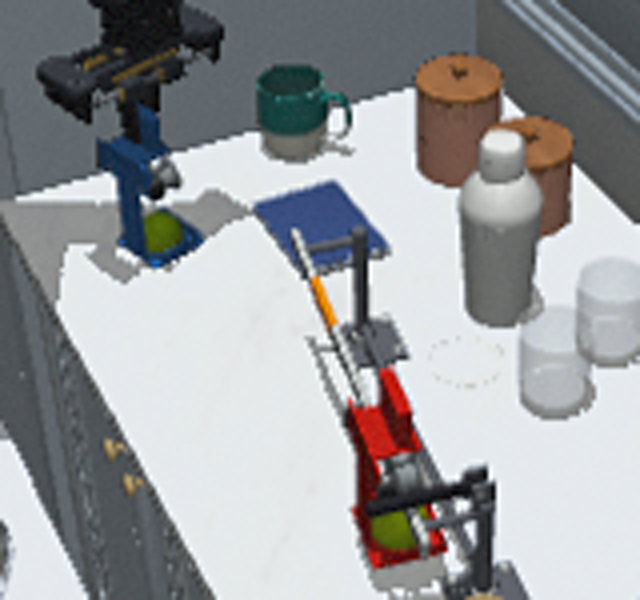

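Emit:
step_arm(moves=[[[0,0,0,0,-3,0,0],[0,0,0,-1,-6,0.3,0],[0,0.1,-0.02,-4.5,-6.9,1.5,0],[0,0.2,-0.04,-8.3,-6.9,2.8,0],[0,0.3,-0.06,-12,-6.9,4.1,0]]])

```text
time_s: 12.18
tcp_pos: [0.3806, 0.2268, 0.2244]
ee_rot: [[0.004, -0.009, -1.0], [0.998, 0.056, 0.003], [0.056, -0.998, 0.009]]
wrist_force: [0.7, -1.5, -2.7]
gripper_width: 0.161
```

```bash
python3 - <<'E'
from h import *
pd(rw(-.065,.1,.2265),-.16,-.07)
E
```

```text
t 12.1833 pos [0.3806 0.2268 0.2244] F [ 0.7 -1.5 -2.7] g 0.161
rv [-0.019  0.156 -0.014] sh [-20.23  -1.35   0.24] n 4.861626333298303 1.2603416323773564
```

Emit:
step_arm(moves=[[[0,0.05,-0.01,-4,-0.2,0,0],[-0.01,0.1,-0.01,-8,-0.5,0.1,0],[-0.02,0.15,-0.01,-12,-0.8,0.2,0],[-0.02,0.16,-0.01,-16,-1.1,0.2,0],[-0.02,0.16,-0.01,-20,-1.3,0.2,0]]])

```text
time_s: 12.6
tcp_pos: [0.378, 0.0258, 0.2261]
ee_rot: [[0.159, 0.012, -0.987], [0.985, 0.064, 0.159], [0.066, -0.998, -0.001]]
wrist_force: [0.9, -0.7, -3.0]
gripper_width: 0.16
```

Emit:
step_arm(moves=[[[0,0,0,-0.2,0,0,0],[0,0,0,-0.2,0,0,0],[0,0,0,-0.2,0,0,0],[0,0,0,-0.2,0,0,0],[0,0,0,-0.2,0,0,0]]])

```text
time_s: 13.02
tcp_pos: [0.3794, 0.0269, 0.2264]
ee_rot: [[0.157, 0.013, -0.987], [0.985, 0.064, 0.158], [0.066, -0.998, -0.002]]
wrist_force: [1.0, -0.9, -3.2]
gripper_width: 0.157
```

```bash
python3 - <<'E'
from h import *
pd(rw(.002,.1,.2245),-.16,-.07)
cap("wrist","w11.png");cap("scene","s11.png")
im=cv2.imread("pics/s11.png");cv2.imwrite("pics/s11z.png",cv2.resize(im[120:270,220:380],None,fx=4,fy=4,interpolation=cv2.INTER_CUBIC))
E
```

```text
t 13.0167 pos [0.3794 0.0269 0.2264] F [ 1.  -0.9 -3.2] g 0.157
rv [ 0.002  0.002 -0.004] sh [-0.29  0.18 -6.56] n 1.5740858374039979 0.04103572136627945
```

View pics/w11.png

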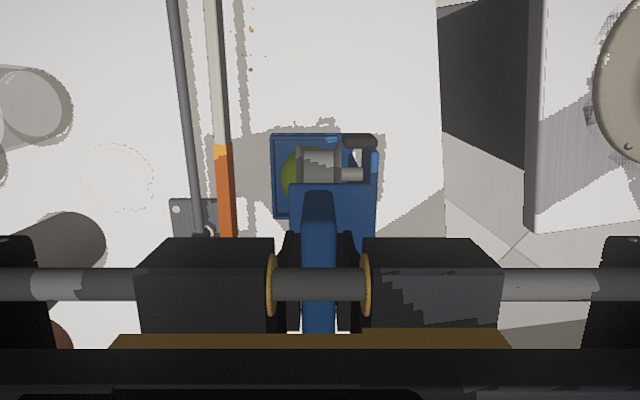

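View pics/s11z.png

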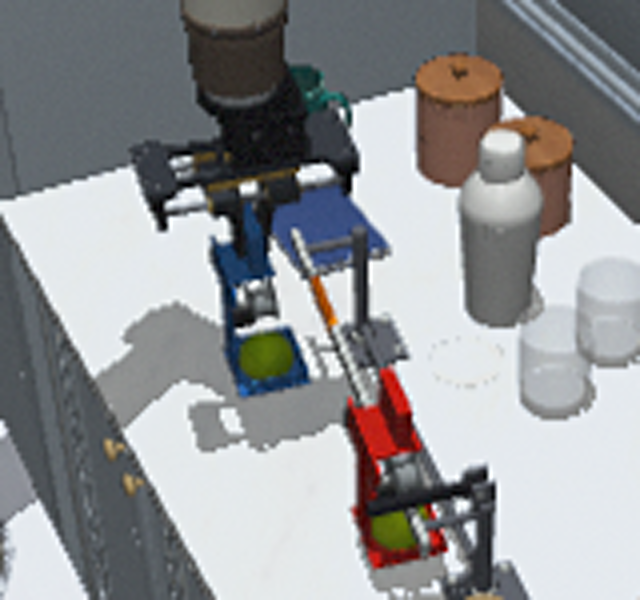

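Emit:
step_arm(moves=[[[0,0,0,0,0,-1.5,0],[0,0,0,-0.3,0.1,-3.5,0],[0,0,0,-0.3,0.2,-5.5,0],[0,0,0,-0.3,0.2,-6.6,0],[0,0,0,-0.3,0.2,-6.6,0]]])

```text
time_s: 13.53
tcp_pos: [0.4462, 0.0131, 0.2243]
ee_rot: [[0.159, 0.013, -0.987], [0.985, 0.064, 0.16], [0.065, -0.998, -0.003]]
wrist_force: [-0.0, 0.3, -2.2]
gripper_width: 0.158
```

Emit:
step_arm(moves=[[[0,0,0,0,0.1,0,0],[0,0,0,0,0.4,0,0],[0,0,0,0,0.7,0,0],[0,0,0,0,0.9,0,0],[0,0,0,0,1,0,0]]])

```text
time_s: 13.95
tcp_pos: [0.4435, 0.0131, 0.2144]
ee_rot: [[0.159, 0.013, -0.987], [0.985, 0.064, 0.159], [0.066, -0.998, -0.002]]
wrist_force: [-0.3, 0.4, -2.9]
gripper_width: 0.158
```

```bash
python3 - <<'E'
from h import *
pd([.4442,.0142,.2075],-.16,-.07)
c=cap("wrist","w12.png")
im=cv2.imread("pics/w12.png");cv2.imwrite("pics/w12z.png",cv2.resize(im[100:240,220:420],None,fx=4,fy=4,interpolation=cv2.INTER_CUBIC))
pd([.4442,.0142,.2075],-.16,-.07)
E
```

```text
t 13.95 pos [0.4435 0.0131 0.2144] F [-0.3  0.4 -2.9] g 0.158
rv [ 0.002  0.    -0.004] sh [ 0.07  0.69 -0.05] n 0.1677319535776725 0.03949054870236578
t 14.0 pos [0.4436 0.0131 0.2144] F [-1.8  0.2 -2.3] g 0.158
rv [ 0.002 -0.    -0.004] sh [ 0.07  0.69 -0.04] n 0.16724796440318487 0.03988736891563801
```

View pics/w12z.png

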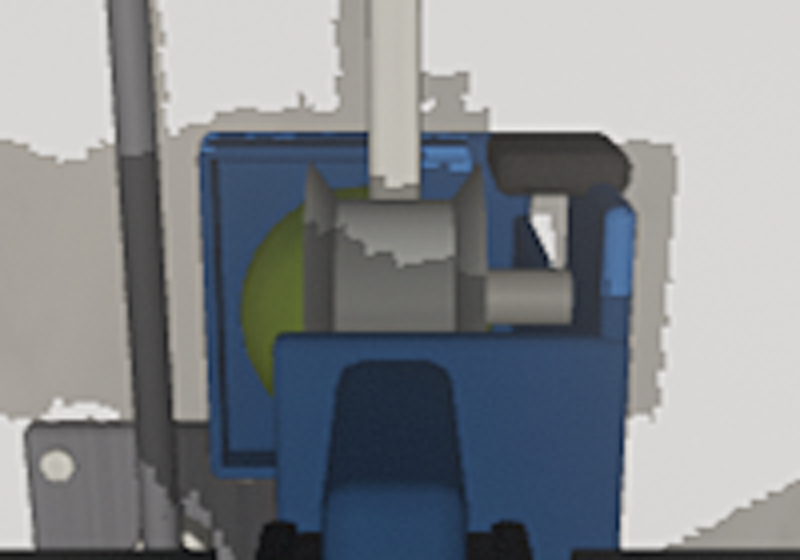

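Emit:
step_arm(moves=[[[0,0,0,0,0.3,0,0],[0,0,0,0,0.5,0,0],[0,0,0,0,0.6,0,0],[0,0,0,0,0.7,0,0],[0,0,0,0,0.7,0,0]]])

```text
time_s: 14.42
tcp_pos: [0.4444, 0.0134, 0.2086]
ee_rot: [[0.159, 0.014, -0.987], [0.985, 0.064, 0.159], [0.065, -0.998, -0.003]]
wrist_force: [-2.4, -0.4, 3.1]
gripper_width: 0.16
```

Emit:
step_arm(moves=[[[0,0,0,0,0,0,100],[0,0,0,0,0,0,100],[0,0,0,0,0,0,100],[0,0,0,0,0,0,100],[0,0,0,0,0,0,100]]])

```text
time_s: 14.83
tcp_pos: [0.4445, 0.0136, 0.2077]
ee_rot: [[0.159, 0.014, -0.987], [0.985, 0.064, 0.16], [0.066, -0.998, -0.003]]
wrist_force: [-0.6, 0.6, -0.4]
gripper_width: 0.45
```

Emit:
step_arm(moves=[[[0,0,0,0,0,0,100],[0,0,0,0,0,0,100],[0,0,0,0,0,0,100],[0,0,0,0,0,0,100],[0,0,0,0,0,0,100]]])

```text
time_s: 15.25
tcp_pos: [0.4444, 0.0135, 0.2077]
ee_rot: [[0.159, 0.013, -0.987], [0.985, 0.064, 0.16], [0.066, -0.998, -0.003]]
wrist_force: [-0.2, 0.1, -0.6]
gripper_width: 0.837
```

```bash
python3 - <<'E'
from h import *
c=cap("wrist","w13.png")
print(r.sense()["wrist_force"],r.sense()["tcp_pos"])
E
```

```text
[-0.32892197  0.05972518  0.115611  ] [0.4443891  0.01354018 0.20770908]
```

View pics/w13.png

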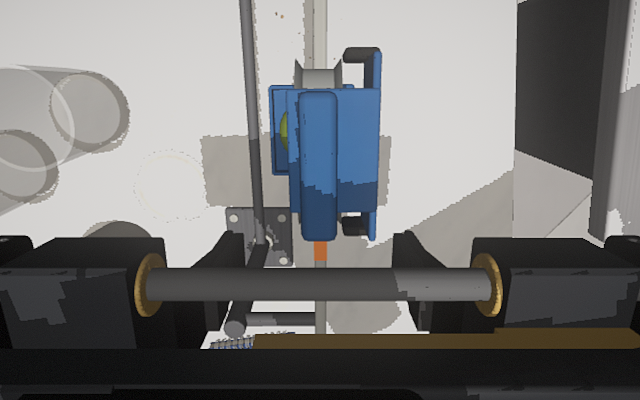

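Blue is rolling: its blade's near end is at v≈240, clear of the fingers. I'll raise the tool and move it back to the left, then wait.

Emit:
step_arm(moves=[[[0,0,0,1,-2,0,100],[0,0,0,2,-4,0,100],[0,0,0,4,-7,0,100],[0,0,0,7,-10,0,100],[0,0,0,10,-12,0,100]]])

```text
time_s: 15.72
tcp_pos: [0.4592, 0.1048, 0.3373]
ee_rot: [[0.16, 0.017, -0.987], [0.985, 0.065, 0.161], [0.067, -0.998, -0.007]]
wrist_force: [0.9, 0.5, 0.1]
gripper_width: 1.001
```

Emit:
step_arm(moves=[[[0,0,0,3,0,0,100],[0,0,0,6,0,0,100],[0,0,0,9,0,0,100],[0,0,0,9,0,0,100],[0,0,0,9,0,0,100]]])

```text
time_s: 16.13
tcp_pos: [0.473, 0.1942, 0.3394]
ee_rot: [[0.157, 0.012, -0.987], [0.985, 0.064, 0.158], [0.065, -0.998, -0.002]]
wrist_force: [0.1, -0.3, -0.3]
gripper_width: 0.995
```

Emit:
step_arm(moves=[[[0,0,0,0,0,0,100],[0,0,0,0,0,0,100],[0,0,0,0,0,0,100],[0,0,0,0,0,0,100],[0,0,0,0,0,0,100]]])

```text
time_s: 16.55
tcp_pos: [0.473, 0.1923, 0.3402]
ee_rot: [[0.16, 0.014, -0.987], [0.985, 0.065, 0.161], [0.066, -0.998, -0.003]]
wrist_force: [0.1, 0.2, 0.9]
gripper_width: 0.997
```

Emit:
step_arm(moves=[[[0,0,0,0,0,0,100],[0,0,0,0,0,0,100],[0,0,0,0,0,0,100],[0,0,0,0,0,0,100],[0,0,0,0,0,0,100]]])

```text
time_s: 16.97
tcp_pos: [0.473, 0.193, 0.34]
ee_rot: [[0.159, 0.013, -0.987], [0.985, 0.064, 0.16], [0.066, -0.998, -0.003]]
wrist_force: [-0.4, 0.1, -0.1]
gripper_width: 1.0
```

Emit:
step_arm(moves=[[[0,0,0,0,0,0,100],[0,0,0,0,0,0,100],[0,0,0,0,0,0,100],[0,0,0,0,0,0,100],[0,0,0,0,0,0,100]]])

```text
time_s: 17.38
tcp_pos: [0.473, 0.193, 0.3399]
ee_rot: [[0.159, 0.013, -0.987], [0.985, 0.064, 0.16], [0.066, -0.998, -0.003]]
wrist_force: [-0.9, -0.2, -0.8]
gripper_width: 1.002
```

Emit:
step_arm(moves=[[[0,0,0,0,0,0,100],[0,0,0,0,0,0,100],[0,0,0,0,0,0,100],[0,0,0,0,0,0,100],[0,0,0,0,0,0,100]]])

```text
time_s: 17.8
tcp_pos: [0.473, 0.193, 0.3399]
ee_rot: [[0.159, 0.013, -0.987], [0.985, 0.064, 0.16], [0.066, -0.998, -0.003]]
wrist_force: [-0.4, -0.1, 0.0]
gripper_width: 1.0
```

```bash
python3 - <<'E'
from h import *
cap("scene","s14.png");cap("top","t14.png")
print(r.sense()["time_s"],r.sense()["wrist_force"],r.sense()["tcp_pos"])
im=cv2.imread("pics/s14.png");cv2.imwrite("pics/s14z.png",cv2.resize(im[150:300,240:400],None,fx=4,fy=4,interpolation=cv2.INTER_CUBIC))
im=cv2.imread("pics/t14.png");cv2.imwrite("pics/t14z.png",cv2.resize(im[180:260,275:430],None,fx=5,fy=5,interpolation=cv2.INTER_CUBIC))
E
```

```text
17.9 [0.64636494 0.74378946 0.20911676] [0.47303218 0.19296024 0.33994489]
```

View pics/s14z.png

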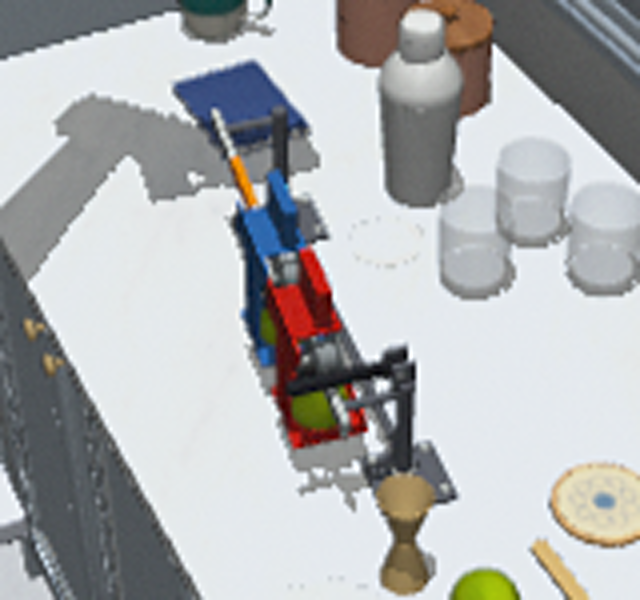

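View pics/t14z.png

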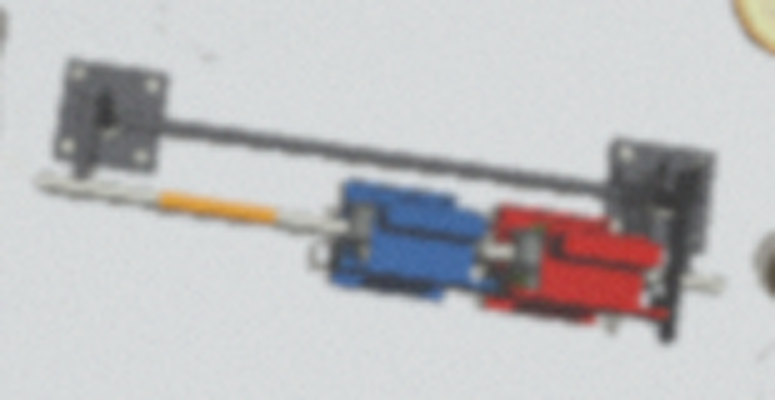

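Emit:
step_arm(moves=[[[0,0,0,0,0,0,100],[0,0,0,0,0,0,100],[0,0,0,0,0,0,100],[0,0,0,0,0,0,100],[0,0,0,0,0,0,100]]])

```text
time_s: 18.32
tcp_pos: [0.473, 0.193, 0.3399]
ee_rot: [[0.159, 0.013, -0.987], [0.985, 0.064, 0.16], [0.066, -0.998, -0.003]]
wrist_force: [-0.1, -0.4, 0.2]
gripper_width: 1.004
```

Emit:
step_arm(moves=[[[0,0,0,0,0,0,100],[0,0,0,0,0,0,100],[0,0,0,0,0,0,100],[0,0,0,0,0,0,100],[0,0,0,0,0,0,100]]])

```text
time_s: 18.73
tcp_pos: [0.473, 0.1929, 0.34]
ee_rot: [[0.159, 0.013, -0.987], [0.985, 0.064, 0.16], [0.066, -0.998, -0.003]]
wrist_force: [0.2, 0.3, 0.1]
gripper_width: 1.0
```

Emit:
step_arm(moves=[[[0,0,0,0,0,0,100],[0,0,0,0,0,0,100],[0,0,0,0,0,0,100],[0,0,0,0,0,0,100],[0,0,0,0,0,0,100]]])

```text
time_s: 19.15
tcp_pos: [0.473, 0.193, 0.34]
ee_rot: [[0.159, 0.013, -0.987], [0.985, 0.064, 0.16], [0.066, -0.998, -0.003]]
wrist_force: [0.3, -0.0, 0.7]
gripper_width: 1.001
```

```bash
python3 - <<'E'
from h import *
c=cap("top","t15.png");c2=cap("scene","s15.png")
def cen(im,sl):
    h=cv2.cvtColor(im,cv2.COLOR_RGB2HSV);o=[]
    for lo,hi in (((0,120,60),(8,255,255)),((100,120,60),(118,255,255))):
        m=cv2.inRange(h,lo,hi);k=np.zeros_like(m);k[sl]=m[sl];v,u=np.nonzero(k);o.append((u.mean().round(2),v.mean().round(2),len(u)))
    return o
st=(slice(205,255),slice(335,420)); ss=(slice(190,270),slice(290,345))
for n,sl in(("t",st),("s",ss)):
    for k in ("14","15"): print(n,k,cen(cv2.imread(f"pics/{n}{k}.png")[:,:,::-1].copy(),sl))
# blade end faces (-y top corner) at rail x 0
q=cast(c,np.array([(661,250),(480,213)])/5+[275,180],[.125+.09,.13+.09]);print(((q[:,:2]-MID)@railR(YAW)).round(4))
im=cv2.imread("pics/t15.png");cv2.imwrite("pics/t15z.png",cv2.resize(im[195:255,335:430],None,fx=8,fy=8,interpolation=cv2.INTER_CUBIC))
E
```

```text
t 14 [(np.float64(391.73), np.float64(232.4), 372), (np.float64(358.08), np.float64(227.34), 269)]
t 15 [(np.float64(391.71), np.float64(232.47), 382), (np.float64(358.26), np.float64(227.31), 270)]
s 14 [(np.float64(315.85), np.float64(233.73), 349), (np.float64(306.78), np.float64(211.91), 287)]
s 15 [(np.float64(315.82), np.float64(233.85), 345), (np.float64(306.71), np.float64(212.13), 286)]
[[ 0.0049 -0.1519]
 [ 0.0101 -0.049 ]]
```

View pics/t15z.png

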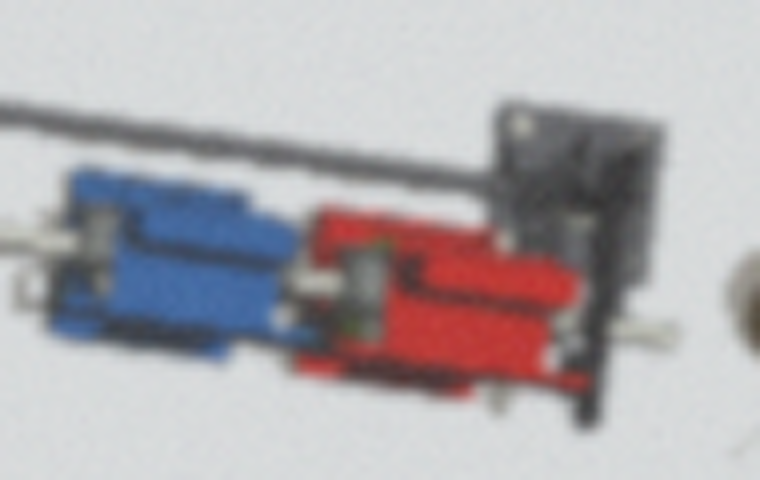

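View pics/t15.png

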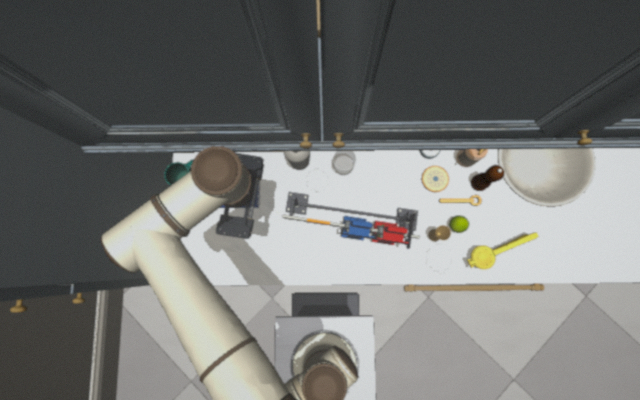

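```bash
python3 -c "
from station import r
print(r.finish_job())"
```

```text
the job is handed in; nothing more can be done
None
```

The stop arm is down, and both carriers hang on the rail at rest, red against the stop and blue against red. I handed the job in at about 19 s.

- **Stop arm:** I pressed it down until it met its firm end at about 12 N. The wrist view then showed its tip where a level arm should be.
- **Carriers:** I hung red at the orange mark first and let it go. It rolled to the stop, and its place did not change between two pictures about 1.3 s apart. I then hung blue at the same mark and let it roll down to red. No wrist force I read was above about 12 N.
- **Final checks:** Two sets of pictures about 1.3 s apart show both carriers at rest, moving less than 0.25 px. The rail-side ends of their blades measure 103 mm apart (100 mm expected). Red's blade end is at y ≈ -152 mm, where -148 mm is expected when it touches the stop. Both differences are within what the cameras can measure.
- **Other things:** The robot is clear of everything. The loose items in view look unmoved in the last pictures. In the last top view the arm hides the notebook and part of the mug; both looked in place in the scene pictures.

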